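# Start the next twist-on canister on the pantry column

## Robot

A 6-joint arm with a two-finger parallel gripper is mounted at the origin on the work surface. World frame = base frame: x ahead of the robot, y to its left, z up, the work surface at z = 0. Lengths are in m, angles in degrees, forces in N, time in s.
With the tool pointing down it reaches from about 0.3 to 0.75 m from the base axis. Payload 8.5 kg.
Tool frame: the origin (TCP) lies at the very end of the fingers, on their centre line; the grasp point (between the pads) lies 19 mm behind it (env.tcp_to_grasp is the distance from the TCP to the grasp point, in m); z points along the fingers, y is the line along which they close (so a half turn about z gives the same grasp; the last joint's range is limited). The gripper opens to 85 mm and grips with 20 to 120 N. Pads are 22 mm wide; open, the fingers measure 114 mm over their backs; the gripper's body (76 mm by 85 mm) begins 54 mm behind the grasp point. The pads swing forward as they close: fully open they stand 13 mm farther back than shut.
Start: joints at [-12.336, 21.807, 74.336, -0, 83.858, -12.336], TCP at [0.55, 0, 0.231] pointing down, gripper open.
Joint ranges: [-178.18, 178.18], [-50.72, 133.34], [12.68, 142.11], [-81.47, 261.47], [9.98, 163.14], [-165.26, 165.26]. Speed limits (degrees/s): [136.94, 136.94, 180, 180, 180, 180].

## Interface

Orientations are given as a 3x3 rotation matrix whose columns are the frame's x, y, z axes.
In Python, from rig import status, get_image, env gives the robot as it stands.
- The arm moves only by the shell command python3 -m handwheel 'ROWS' [FORCE]. ROWS is text: rows parted by semicolons, each of 7 numbers parted by spaces: the shift along the world's x, y, z in cm, then the turn, a rotation vector about the world's x, y, z in degrees, then the opening, from 0 (shut) to 1 (fully open). In form: dx dy dz wx wy wz gripper; .... A call has 1 to 8 rows; each row is the pose to reach, as a shift and turn from the pose commanded when the call began; what a row does not reach only later rows make up. A row lasts 1/12 s, in which the tool goes at most 41.7 mm and 7.16 degrees, less where a joint would pass 70% of its speed; a pose out of reach is approached as far as the arm can. A call with a gripper value outside its range is refused whole. The fingers move at their own pace and stop on an object; FORCE is the grip in N (left out, the last holds). Time passes only in rows, so rows that repeat a pose let the fingers close. It gives the time, the measured TCP pose, the force, the opening and the grip force at its end, in the units of the state.
- status.observe(): the state, without advancing time (a new reading comes with each control period).
- get_image(name): name is "scene" or "side" or "wrist"; returns a dict with "color" (400x640x3 uint8, red, green, blue), "vertical_fov" (degrees; the focal length in pixels is half the picture's height over the tangent of half this angle, whatever the lens; pixels are square), "cx", "cy" (the principal point, pixels), "xyz" and "orientation" of the camera in the world. Camera axes: x right, y down, z forward; pixel columns grow to the right and rows downward; lengths in m; the calibration is good to about 2 mm. A picture is of the moment at which its call begins. There is no depth.
- env.close_job(): hands the job in; it is judged then, once.
The state is a dict: "time_s": time; "q": joint angles; "qvel": joint speeds; "joint_efforts": joint torques, N m; "position": TCP position; "tool_rot": TCP orientation; "ft_force": force on the tool from outside, world axes, zero at the start; "wrist_torque": the same for the moment, N m; "grip_width": finger opening in m; "gripper_force": force on a finger pad.
Only numpy, scipy, OpenCV 4.12 (cv2) and the standard library are available. Lean on these libraries where they do the work, as an engineer would, in place of code of your own. Each camera call takes 0.05 s, during which the arm holds its last target. There are 200 camera calls.

## Task

Add the loose canister to the column: stand it squarely on the threaded neck at the top with its label facing the same way as the labels below and, letting it rest on the thread, turn it backward (anticlockwise seen from above) until it drops off the start of the thread, then turn it forward (clockwise) one full turn. Do not force it and leave the other groceries standing where they are. Finish while still holding the canister, upright and started by that one turn, not screwed home.

Things in the scene. Friction and masses are not known exactly. Their poses are not given: they have to be found in the camera images.
- canister: loose round closed canister standing on the counter: steel, white fluted lid band, flat top, 60 mm diameter, 70 mm high, 150 to 310 g. Origin: centre of its underside, z up its axis, x towards its label. Grip it across its round side at any angle. The underside is an open socket (bore 47 mm, 26 mm deep) with three thread lugs 120 degrees apart, the female half of a right-hand three-start thread
- label (a point): middle of the loose canister's blank brown paper label (36 mm wide, 34 mm high), on its round side, 30 mm from its axis along its x axis, 28 mm above its underside
- column: the column: two such canisters already screwed home on a 96 mm steel flange fixed to the counter; it cannot move or turn. Origin: centre of the flange's underside, on the counter; x towards the labels of both its canisters
- column_label (a point): middle of the label of the column's upper canister, 30 mm from the column's axis along its x axis
- shoulder (a point): centre of the flat top of the column's upper canister, at the foot of its threaded neck, 147.5 mm above the counter, z up. Height of the loose canister's origin above this point: 14.8 to 18.8 mm when resting unstarted on the thread (about 16 with the labels in line), 2.8 mm when started by one turn, 0 screwed home. Sideways play on the neck about 1 mm; engaged thread has 0.8 mm play up and down
- nose (a point): centre of the neck's top, 24.5 mm above the shoulder. Core 37 mm wide, tapered over its top 4 mm; thread 44 mm wide, three starts, lead 12 mm a turn. A canister resting on it climbs 12 mm a turn when turned backward; within a third of a turn it falls 4 mm (from 18.8 to 14.8), and climbs again if turned on. Forward it sinks 12 mm a turn. Turns easily, stays when let go
- soup_tin: bystander: closed food tin with paper label, 74 mm diameter, 105 mm high; origin at the centre of its underside
- honey_jar: bystander: amber jar with brass-coloured lid, 68 mm diameter, 85 mm high; origin at the centre of its underside
- tea_carton: bystander: plain white carton 75 x 140 x 80 mm; origin at the centre of its underside

How it is judged (in metres and radians):
On the way, in this order (a step that is already met when the one before it is completed fails the run):
1. the canister rests upright on the neck, its label within 28 degrees of the labels below (horizontal distance between canister and shoulder below 0.003 m and angle between canister's own z axis and vertical below 0.12 rad and z of canister in the frame of shoulder between 0.0143 and 0.0172 m and x of label in the frame of shoulder above 0.02 m and y of label in the frame of shoulder between -0.014 and 0.014 m and contact force between canister and column above 0.2 N), for 0.2 s.
2. turned backward, it has climbed to the last third before the start of the thread (horizontal distance between canister and shoulder below 0.003 m and angle between canister's own z axis and vertical below 0.12 rad and z of canister in the frame of shoulder between 0.0175 and 0.02 m and y of label in the frame of shoulder above 0.014 m and contact force between canister and column above 0.2 N), for 0.05 s.
3. turned backward further, it has dropped off the start of the thread (horizontal distance between canister and shoulder below 0.003 m and angle between canister's own z axis and vertical below 0.12 rad and z of canister in the frame of shoulder between 0.0125 and 0.0168 m and y of label in the frame of shoulder above 0.0135 m), for 0.05 s.
4. it has been turned forward about one turn into the thread (horizontal distance between canister and shoulder below 0.003 m and z of canister in the frame of shoulder below 0.0052 m), for 0.1 s.
At the end, for the whole second after the job is handed in: Canister on the neck within 3 mm of its axis and 0.06 rad of upright, underside 0.9 to 5.2 mm above the column's top (one turn in, within a fifth of a turn), still, gripped with more than 3 N; other groceries within 30 mm of their places (all of step 4 and z of canister in the frame of shoulder above 0.0009 m and angle between canister's own z axis and vertical below 0.06 rad and linear speed of canister below 0.02 m/s and angular speed of canister below 0.2 rad/s and contact force between canister and the fingers above 3 N and distance of each of soup_tin, honey_jar, tea_carton from where it was at the start of the episode below 0.03 m); the arm keeps its last pose, push and grip.
It fails at once if another grocery was knocked over or pushed away (distance of any of soup_tin, honey_jar, tea_carton from where it was at the start of the episode above 0.04 m or angle between any of soup_tin, honey_jar, tea_carton's own z axis and vertical above 0.5 rad).
It fails at once if the canister was forced against the thread (contact force between canister and column above 60 N).
It also fails if it takes over 70 s, if anything falls off the work surface, if the arm or the gripper's body presses on something with over 40 N, if the wrist force passes 120 N, or if a joint passes its speed limit or range.

## Working session

There is one attempt and no reset: what is moved stays moved. The work goes in short steps, Python scripts to look and compute and a shell command to move; the robot and the scene stay as the last step left them, time stands still between calls to the robot, and variables do not carry over. Pictures are saved under pics/ and viewed, at most 10 in all, crops included, and the job is handed in when it is done.

```bash
mkdir -p pics; ls
cat > h.py <<'E'
import numpy as np, cv2, pickle, sys
from rig import status, get_image, env
def snap(n,tag):
    d=get_image(n); pickle.dump(d,open(f'pics/{tag}.pkl','wb')); cv2.imwrite(f'pics/{tag}.png',d['color'][:,:,::-1]); return d
def load(tag): return pickle.load(open(f'pics/{tag}.pkl','rb'))
def ray(d,u,v):
    f=d['color'].shape[0]/2/np.tan(np.radians(d['vertical_fov'])/2)
    r=np.array([(u-d['cx'])/f,(v-d['cy'])/f,1.]); r=np.array(d['orientation'])@r
    return np.array(d['xyz']),r/np.linalg.norm(r)
def onz(d,u,v,z):
    o,r=ray(d,u,v); return o+r*(z-o[2])/r[2]
def tri(*obs):
    A=np.zeros((3,3));b=np.zeros(3)
    for d,u,v in obs:
        o,r=ray(d,u,v);P=np.eye(3)-np.outer(r,r);A+=P;b+=P@o
    p=np.linalg.solve(A,b); return p,[float(np.linalg.norm((np.eye(3)-np.outer(r,r))@(p-o))) for o,r in [ray(*x) for x in obs]]
def proj(d,p):
    f=d['color'].shape[0]/2/np.tan(np.radians(d['vertical_fov'])/2)
    c=np.array(d['orientation']).T@(np.array(p)-np.array(d['xyz'])); return f*c[0]/c[2]+d['cx'],f*c[1]/c[2]+d['cy']
E
python3 - <<'E'
from h import *
for n in ['scene','side','wrist']:
    d=snap(n,n+'0'); print(n,np.round(d['xyz'],3),np.round(d['orientation'],3).tolist(),d['vertical_fov'],d['cx'],d['cy'])
a=np.vstack([load('scene0')['color'],])
E
```

```text
pics
scene [1.344 0.351 0.975] [[-0.415, 0.637, -0.65], [0.91, 0.3, -0.287], [0.013, -0.71, -0.704]] 45.40343798570271 320.39927335130994 194.3558161456422
side [-0.035 -0.549  0.729] [[0.677, -0.425, 0.601], [-0.736, -0.401, 0.545], [0.009, -0.811, -0.584]] 45.40726765462163 325.0820810833092 196.32430022597475
wrist [0.55  0.07  0.374] [[1.0, -0.0, -0.002], [-0.001, -0.961, -0.277], [-0.002, 0.277, -0.961]] 68.22669117180193 317.7049434395138 195.46819522425702
```

View pics/scene0.png

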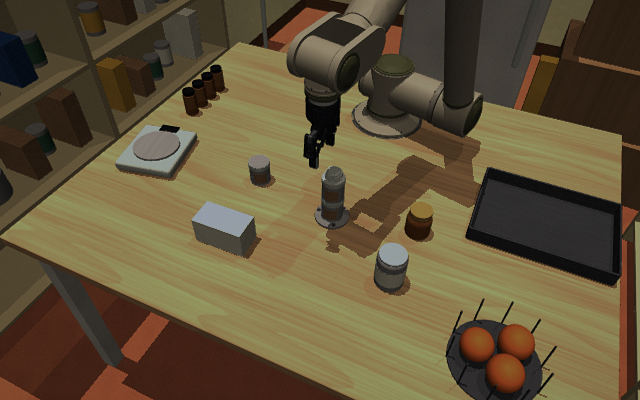

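View pics/side0.png

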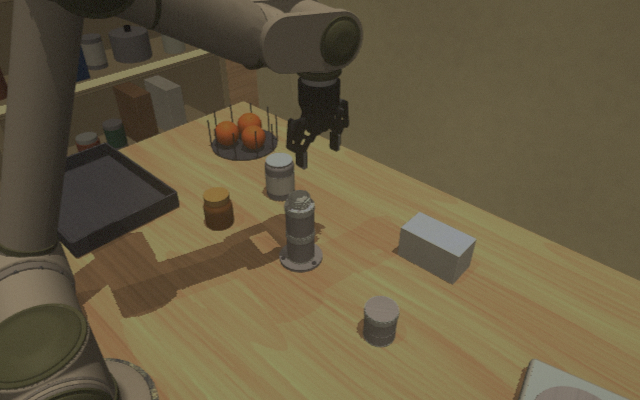

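View pics/wrist0.png

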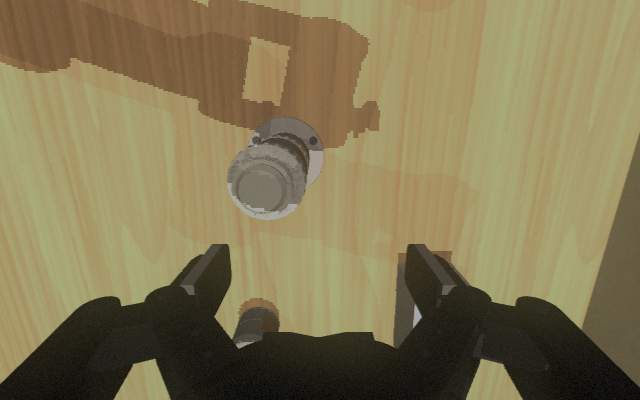

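The column stands at scene (333,195), side (300,230) and wrist (270,180). The loose canister is at scene (260,170), side (380,320) and wrist (257,320). The tins and jar are at larger y, and the carton is at larger x. Next: enlarged crops and a rough position.

Run:
```python
from h import *
s,p,w=load('scene0'),load('side0'),load('wrist0')
def crop(d,u,v,r=50,k=400): return cv2.resize(d['color'][v-r:v+r,u-r:u+r,::-1],(k,300*k//300) ,interpolation=cv2.INTER_CUBIC)
c=np.vstack([np.hstack([crop(s,260,170,25,300),crop(s,333,195,40,300)]),np.hstack([crop(p,380,320,30,300),crop(p,300,230,45,300)])])
c=cv2.convertScaleAbs(c,alpha=1.5); cv2.imwrite('pics/c1.png',c)
print('can top',tri((s,259.5,161),(p,381,308)))
print('nose',tri((s,334,171),(p,299,196),(w,262,189)))
```

```text
can top (array([ 0.45986357, -0.23504325,  0.06941138]), [0.001893937467822455, 0.0018939374678225889])
nose (array([0.50830352, 0.01631185, 0.1666578 ]), [0.00224847103535034, 0.0009856067363756748, 0.001358115382718812])
```

View pics/c1.png

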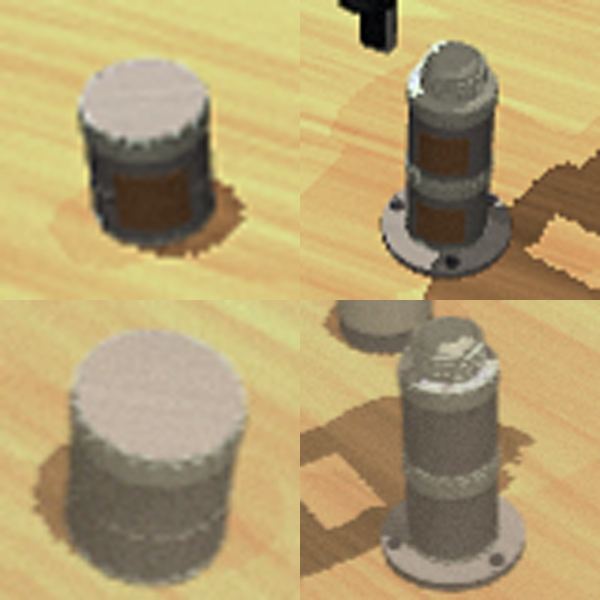

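The brown label on the loose canister and the two on the column face roughly the scene camera. The loose label's crop centre is (152,200) and the upper column label's is (443,153). I'll move now to take two wrist views, one of the column and one of the canister.

```bash
python3 -m handwheel '-2 -2 2 0 0 0 1; -4 -4 4 0 0 0 1; -4 -4 4 0 0 0 1; -4 -4 4 0 0 0 1'
python3 - <<'E'
from h import *
o=status.observe(); print(o['q'],np.round(o['tool_rot'],3).tolist(),o['ft_force'])
snap('wrist','w1')
E
python3 -m handwheel '-1 -4 -2 0 0 0 1; -2 -8 -4 0 0 0 1; -3 -12 -4 0 0 0 1; -4 -16 -4 0 0 0 1; -5 -20 -4 0 0 0 1; -5 -24 -4 0 0 0 1;-5 -24 -4 0 0 0 1;-5 -24 -4 0 0 0 1'
python3 - <<'E'
from h import *
snap('wrist','w2')
a,b=load('w1')['color'],load('w2')['color']
c=np.hstack([a[:,120:520],b[:,120:520]])[:,:,::-1]; cv2.imwrite('pics/c2.png',c)
E
```

```text
time_s: 0.48
position: [0.5098, -0.0406, 0.2721]
tool_rot: [[0.002, 1.0, 0.002], [1.0, -0.002, -0.0], [-0.0, 0.002, -1.0]]
ft_force: [-0.3, 0.5, -0.9]
grip_width: 0.0851
gripper_force: 0.0
[-1.78387516e+01  1.62771614e+01  7.58709301e+01  7.35794442e-03
  8.77459320e+01 -1.77425588e+01] [[0.002, 1.0, 0.002], [1.0, -0.002, -0.0], [-0.0, 0.002, -1.0]] [-0.31715671  0.47595561 -0.94174918]
time_s: 1.2
position: [0.46, -0.2815, 0.2295]
tool_rot: [[0.003, 1.0, -0.002], [1.0, -0.003, 0.002], [0.002, -0.002, -1.0]]
ft_force: [0.1, 1.3, -0.1]
grip_width: 0.0857
gripper_force: 0.0
```

View pics/c2.png

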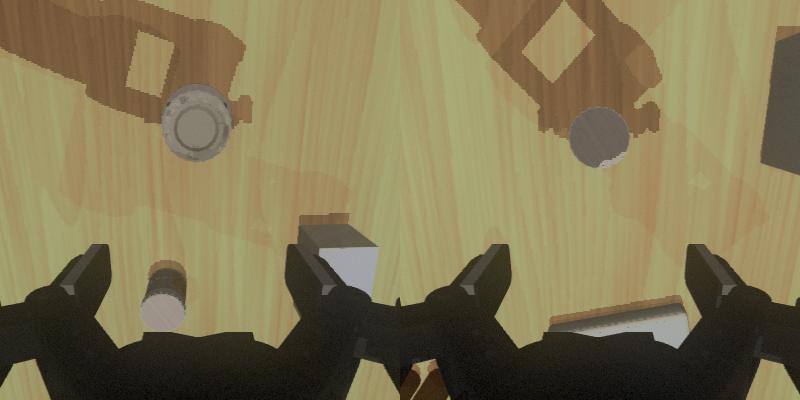

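In w1 the neck's top circle is centred at full-image (316,128), with the column seen almost end-on. The canister top is at (319,137) in w2 and (283,312) in w1. Next: refine these by mask and circle, then find the label azimuths by ray–cylinder intersection.

Run:
```python
from h import *
w0,w1,w2,s,p=[load(t) for t in ('wrist0','w1','w2','scene0','side0')]
def lowsat(d,u,v,r,th=70):
    h=cv2.cvtColor(d['color'],cv2.COLOR_RGB2HSV); m=(h[...,1]<th).astype(np.uint8)
    k=np.zeros_like(m); cv2.circle(k,(u,v),r,1,-1); m*=k
    cs,_=cv2.findContours(cv2.morphologyEx(m,cv2.MORPH_OPEN,np.ones((3,3),np.uint8)),0,1); c=cv2.convexHull(max(cs,key=cv2.contourArea)); return cv2.fitEllipse(c)
e2=lowsat(w2,319,137,45); e1=lowsat(w1,283,312,32)
print('can top ell w2',e2,'w1',e1)
c2=e2[0]; 
print('tri can', tri((w2,*c2),(w1,283,312)), tri((w2,*c2),(s,259.5,161),(p,381,308)), 'onz .07',onz(w2,*c2,.07), onz(w1,*e1[0],.07))
g=lambda d:cv2.medianBlur(cv2.cvtColor(d['color'],cv2.COLOR_RGB2GRAY),3)
for d,(u,v) in ((w0,(262,187)),(w1,(316,128))):
    sub=g(d)[v-50:v+50,u-50:u+50]
    H=cv2.HoughCircles(sub,cv2.HOUGH_GRADIENT,1,5,param1=80,param2=12,minRadius=15,maxRadius=45)
    print('hough',[] if H is None else np.round(H[0,:6]+[u-50,v-50,0],1).tolist())
    e=lowsat(d,u,v,55); print('outer',e)
# label azimuths
def cyl(d,u,v,ax,R=.03):
    o,r=ray(d,u,v); a=r[:2]@r[:2]; q=o[:2]-ax; b=q@r[:2]; t=(-b-np.sqrt(b*b-a*(q@q-R*R)))/a; return o+r*t
h=cv2.cvtColor(s['color'],cv2.COLOR_RGB2HSV)
for nm,(u0,u1,v0,v1),ax in (('loose',(248,271,174,192),np.array([.460,-.235])),('upper',(322,345,188,205),np.array([.5085,.0165])),('lower',(322,345,206,222),np.array([.5085,.0165]))):
    sub=h[v0:v1,u0:u1]; m=(sub[...,0]<16)&(sub[...,1]>110)
    n,l,st,ce=cv2.connectedComponentsWithStats(m.astype(np.uint8)); i=1+np.argmax(st[1:,4])
    u,v=ce[i]+[u0,v0]; P=cyl(s,u,v,ax); print(nm,st[i],u,v,P.round(4),'az',np.degrees(np.arctan2(*(P[:2]-ax)[::-1])))
```

```text
can top ell w2 ((318.7188720703125, 137.16961669921875), (60.77986145019531, 62.44110870361328), 168.40127563476562) w1 ((282.69232177734375, 307.8792724609375), (45.44525146484375, 49.0404052734375), 3.868302345275879)
tri can (array([ 0.4610938 , -0.237446  ,  0.06947769]), [0.0005166147064586511, 0.000516614706458698]) (array([ 0.46001338, -0.23586354,  0.06952569]), [0.0015778319346738904, 0.002680808751659259, 0.0011352217043253475]) onz .07 [ 0.46058705 -0.2372985   0.07      ] [ 0.46148206 -0.23052201  0.07      ]
hough [[265.5, 180.5, 38.9], [269.5, 175.5, 40.0], [258.5, 184.5, 29.9], [263.5, 187.5, 27.5], [260.5, 176.5, 33.3], [276.5, 174.5, 36.6]]
outer ((269.5826110839844, 176.0372772216797), (85.11868286132812, 88.21566772460938), 50.78245162963867)
hough [[315.5, 119.5, 29.9], [307.5, 126.5, 27.4], [320.5, 122.5, 29.4], [309.5, 131.5, 26.6], [321.5, 135.5, 25.1], [317.5, 126.5, 20.5]]
outer ((316.2447509765625, 122.30197143554688), (71.54144287109375, 78.1074447631836), 2.2291736602783203)
loose [ 6  0 13  9 94] 259.9255319148936 178.22340425531914 [ 0.486  -0.2201  0.0297] az 29.88787322864347
upper [  3   2  13  12 115] 330.9217391304348 195.84347826086957 [0.5373 0.0248 0.1081] az 15.998397283668476
lower [  2   3  13  11 107] 330.1121495327103 214.44859813084113 [0.5374 0.0246 0.0378] az 15.640667753426655
```

Canister: (0.4605, -0.237), top at 69.5 mm, label azimuth about 31°. Column axis: about (0.508, 0.016), label azimuth about 16°. I'll centre the canister with two light squeezes at 90°. That also reveals the wrist camera's bias.

```bash
python3 -m handwheel '0 3 -3 0 0 0 1; 0 4.4 -7 0 0 0 1; 0 4.4 -11 0 0 0 1; 0 4.4 -15 0 0 0 1; 0 4.4 -18 0 0 0 1; 0 4.4 -20 0 0 0 1; 0 4.4 -20.9 0 0 0 1; 0 4.4 -20.9 0 0 0 1' 20
python3 -m handwheel '0 0 0 0 0 0 0.4;0 0 0 0 0 0 0.4;0 0 0 0 0 0 0.4;0 0 0 0 0 0 0.4;0 0 0 0 0 0 0.4;0 0 0 0 0 0 0.4' 20
python3 -m handwheel '0 0 0 0 0 0 1;0 0 0 0 0 0 1;0 0 0 0 0 0 1;0 0 0 0 0 0 1;0 0 0 0 0 7 1;0 0 0 0 0 14 1;0 0 0 0 0 21 1;0 0 0 0 0 28 1'
python3 -m handwheel '0 0 0 0 0 7 1;0 0 0 0 0 14 1;0 0 0 0 0 21 1;0 0 0 0 0 28 1;0 0 0 0 0 35 1;0 0 0 0 0 42 1;0 0 0 0 0 49 1;0 0 0 0 0 56 1'
python3 -m handwheel '0 0 0 0 0 6 1;0 0 0 0 0 6 0.4;0 0 0 0 0 6 0.4;0 0 0 0 0 6 0.4;0 0 0 0 0 6 0.4;0 0 0 0 0 6 0.4;0 0 0 0 0 6 0.4;0 0 0 0 0 6 0.4'
```

```text
time_s: 1.92
position: [0.4597, -0.234, 0.0208]
tool_rot: [[-0.002, 1.0, -0.003], [1.0, 0.002, 0.003], [0.003, -0.003, -1.0]]
ft_force: [-0.2, 0.4, -0.1]
grip_width: 0.0856
gripper_force: 0.0
time_s: 2.42
position: [0.4608, -0.2361, 0.0238]
tool_rot: [[0.0, 1.0, 0.003], [1.0, -0.0, -0.001], [-0.001, 0.003, -1.0]]
ft_force: [0.3, 3.5, 6.3]
grip_width: 0.0598
gripper_force: 21.6
time_s: 3.08
position: [0.4599, -0.236, 0.0223]
tool_rot: [[-0.475, 0.88, -0.0], [0.88, 0.475, 0.0], [0.0, -0.0, -1.0]]
ft_force: [0.5, 0.1, -0.6]
grip_width: 0.0855
gripper_force: 0.0
time_s: 3.75
position: [0.4599, -0.2361, 0.0223]
tool_rot: [[-0.995, 0.099, -0.0], [0.099, 0.995, 0.0], [0.0, 0.0, -1.0]]
ft_force: [0.2, 0.5, -0.4]
grip_width: 0.0854
gripper_force: 0.0
time_s: 4.42
position: [0.4601, -0.2362, 0.0225]
tool_rot: [[-1.0, 0.001, 0.0], [0.001, 1.0, -0.0], [-0.0, -0.0, -1.0]]
ft_force: [-0.8, -0.5, 3.9]
grip_width: 0.0599
gripper_force: 21.8
```

```bash
python3 -m handwheel '0 0 0 0 0 0 1;0 0 0 0 0 0 1;0 0 0 0 0 0 1;0 0 4 0 0 -7 1;0 0 8 0 0 -14 1;0 0 12 0 0 -21 1;0 -2 16 0 0 -28 1;0 -4.5 20.7 0 0 -35 1'
python3 -m handwheel '0 0 0 0 0 -7 1;0 0 0 0 0 -14 1;0 0 0 0 0 -21 1;0 0 0 0 0 -28 1;0 0 0 0 0 -35 1;0 0 0 0 0 -42 1;0 0 0 0 0 -49 1;0 0 0 0 0 -55 1'
python3 -m handwheel '0 0 0 0 0 0 1;0 0 0 0 0 0 1'
cat >> h.py <<'E'
def lowsat(d,u,v,r,th=70):
    h=cv2.cvtColor(d['color'],cv2.COLOR_RGB2HSV); m=(h[...,1]<th).astype(np.uint8)
    k=np.zeros_like(m); cv2.circle(k,(u,v),r,1,-1); m*=k
    cs,_=cv2.findContours(cv2.morphologyEx(m,cv2.MORPH_OPEN,np.ones((3,3),np.uint8)),0,1); c=cv2.convexHull(max(cs,key=cv2.contourArea)); return cv2.fitEllipse(c)
E
python3 - <<'E'
from h import *
d=snap('wrist','w3'); e=lowsat(d,319,137,45); print(e, onz(d,*e[0],.07)); o=status.observe(); print(o['position'],np.array(d['xyz'])-o['position'])
w1=load('w1'); c=w1['color'][75:175,266:366,::-1]; cv2.imwrite('pics/c3.png',cv2.resize(c,(600,600),interpolation=cv2.INTER_CUBIC))
E
```

```text
time_s: 5.08
position: [0.4597, -0.2735, 0.2187]
tool_rot: [[-0.817, 0.577, 0.0], [0.577, 0.817, 0.0], [-0.0, 0.0, -1.0]]
ft_force: [0.9, -1.2, -0.3]
grip_width: 0.0857
gripper_force: 0.0
time_s: 5.75
position: [0.4599, -0.274, 0.2161]
tool_rot: [[0.006, 1.0, -0.001], [1.0, -0.006, 0.001], [0.001, -0.001, -1.0]]
ft_force: [0.4, 0.6, -0.4]
grip_width: 0.0854
gripper_force: 0.0
time_s: 5.92
position: [0.4599, -0.274, 0.2162]
tool_rot: [[-0.003, 1.0, -0.0], [1.0, 0.003, 0.0], [0.0, -0.0, -1.0]]
ft_force: [-0.8, -0.8, 0.3]
grip_width: 0.0855
gripper_force: 0.0
((318.8366394042969, 144.1353759765625), (63.12346267700195, 64.36366271972656), 0.9760112166404724) [ 0.46058372 -0.23559355  0.07      ]
[ 0.45991556 -0.27404325  0.21625064] [-0.00032715  0.07000696  0.14365982]
```

View pics/c3.png

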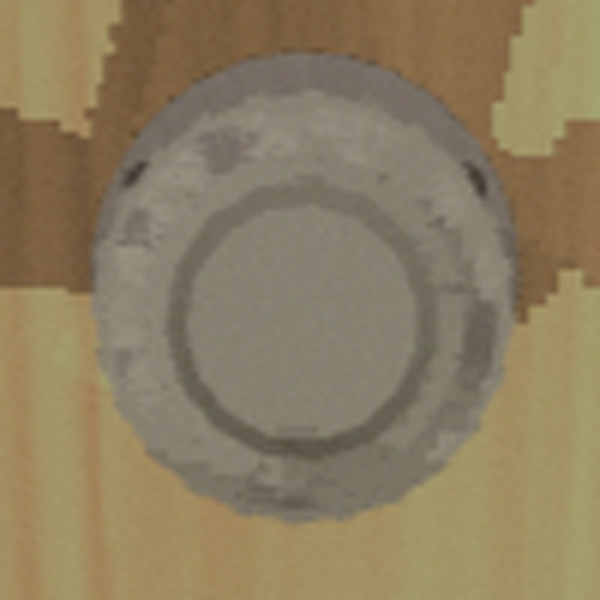

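The crop shows the neck's flat top, centred at crop (303,320), which is w1 pixel (316.0,127.9). Around it are the taper ring and, farther out, the canister top.

Run:
```python
from h import *
w0,w1=load('wrist0'),load('w1')
a=onz(w1,316,127.9,.172); print(a, onz(w1,316,127.9,.168))
print('expect w0',proj(w0,a))
h=cv2.medianBlur(cv2.cvtColor(w0['color'],cv2.COLOR_RGB2GRAY),3)[140:235,215:315]
# outer column top disc (147.5 mm) and flange check
e=lowsat(w1,316,122,36); print(e)
m=(cv2.absdiff(h,np.full_like(h,int(h[45:52,44:52].mean())))<12).astype(np.uint8)
n,l,st,ce=cv2.connectedComponentsWithStats(cv2.morphologyEx(m,cv2.MORPH_OPEN,np.ones((5,5),np.uint8))); i=l[48,47]; print(st[i],ce[i]+[215,140])
u,v=ce[i]+[215,140]; print('onz w0',onz(w0,u,v,.172),'tri',tri((w0,u,v),(w1,316,127.9)))
# from scene: axis from silhouettes of label band already; side check
s,p=load('scene0'),load('side0'); 
for d in (s,p): print(proj(d,[*a[:2],.172]),proj(d,[*a[:2],.1475]),proj(d,[*a[:2],.0]))
```

```text
[0.50848811 0.01575164 0.172     ] [0.50847113 0.01552584 0.168     ]
expect w0 (np.float64(260.04759552176347), np.float64(189.9776977961178))
((316.0404357910156, 121.99809265136719), (71.46326446533203, 71.79107666015625), 0.03883783146739006)
[  24   23   44   48 1648] [261.31432039 186.28519417]
onz w0 [0.50953292 0.01845584 0.172     ] tri (array([0.50803852, 0.01561476, 0.16244651]), [0.0005734174699020444, 0.0005734174699021033])
(np.float64(332.9461255491248), np.float64(169.47679719878198)) (np.float64(332.64763034307316), np.float64(176.63675391147964)) (np.float64(331.0147759489318), np.float64(215.8037708121348))
(np.float64(298.77321333870304), np.float64(193.67166221379546)) (np.float64(299.05066177019944), np.float64(203.4673822093062)) (np.float64(300.562618215178), np.float64(256.8492013118302))
```

Column axis, bias-corrected: (0.508, 0.0153). Next: grasp and lift.

```bash
python3 -m handwheel '0 2 -3 0 0 0 1; 0 3.8 -7 0 0 0 1; 0 3.8 -11 0 0 0 1; 0 3.8 -15 0 0 0 1; 0 3.8 -18 0 0 0 1; 0 3.8 -19.4 0 0 0 1; 0 3.8 -19.4 0 0 0 1; 0 3.8 -19.4 0 0 0 1'
python3 -m handwheel '0 0 0 0 0 0 0.4;0 0 0 0 0 0 0.4;0 0 0 0 0 0 0.4;0 0 0 0 0 0 0.4;0 0 0 0 0 0 0.4;0 0 0 0 0 0 0.4;0 0 0 0 0 0 0.4' 40
python3 -m handwheel '0 0 2 0 0 0 0.4;0 0 5 0 0 0 0.4;0 0 9 0 0 0 0.4;0 0 13 0 0 0 0.4;0 0 17 0 0 0 0.4;0 0 20 0 0 0 0.4;0 0 20 0 0 0 0.4;0 0 20 0 0 0 0.4'
```

```text
time_s: 6.63
position: [0.46, -0.2362, 0.0224]
tool_rot: [[-0.002, 1.0, -0.001], [1.0, 0.002, 0.001], [0.001, -0.001, -1.0]]
ft_force: [1.0, 0.2, -0.2]
grip_width: 0.0855
gripper_force: 0.0
time_s: 7.22
position: [0.4606, -0.2367, 0.024]
tool_rot: [[-0.001, 1.0, 0.002], [1.0, 0.001, -0.002], [-0.002, 0.002, -1.0]]
ft_force: [0.6, -0.1, 5.7]
grip_width: 0.059
gripper_force: 42.2
time_s: 7.88
position: [0.4602, -0.2363, 0.2243]
tool_rot: [[-0.0, 1.0, 0.003], [1.0, 0.0, -0.003], [-0.003, 0.003, -1.0]]
ft_force: [0.4, 0.7, -1.9]
grip_width: 0.0591
gripper_force: 43.9
```

```bash
python3 -m handwheel '0.7 3.5 0 0 0 -2 0.4;1.4 7 0 0 0 -4 0.4;2.1 10.5 0 0 0 -6 0.4;2.8 14 0 0 0 -8 0.4;3.5 17.5 0 0 0 -10 0.4;4.2 21 0 0 0 -11 0.4;4.8 24 0 0 0 -11 0.4;4.8 25.15 0 0 0 -11 0.4'
python3 -m handwheel '0 0 0 0 0 0 0.4;0 0 0 0 0 0 0.4;0 0 0 0 0 0 0.4'
python3 - <<'E'
from h import *
s=snap('scene','s4');p=snap('side','p4'); o=status.observe(); print(o['position'],o['q'])
def crop(d,u,v,r,k): return cv2.resize(d['color'][v-r:v+r,u-r:u+r,::-1],(k,k),interpolation=cv2.INTER_CUBIC)
cv2.imwrite('pics/c4.png',cv2.convertScaleAbs(np.hstack([crop(s,333,175,50,400),crop(p,300,200,50,400)]),alpha=1.5))
E
```

```text
time_s: 8.55
position: [0.5075, 0.0188, 0.221]
tool_rot: [[0.188, 0.982, -0.003], [0.982, -0.188, 0.001], [0.001, -0.003, -1.0]]
ft_force: [-0.4, 0.7, -1.4]
grip_width: 0.059
gripper_force: 43.9
time_s: 8.8
position: [0.5077, 0.0144, 0.2218]
tool_rot: [[0.192, 0.981, -0.001], [0.981, -0.192, -0.0], [-0.0, -0.001, -1.0]]
ft_force: [0.0, -0.9, -1.3]
grip_width: 0.0591
gripper_force: 43.9
[0.50783731 0.01414159 0.22210367] [-1.17704666e+01  1.80342550e+01  8.17662706e+01 -1.38385786e-02
  8.02333728e+01 -6.73102683e-01]
```

View pics/c4.png

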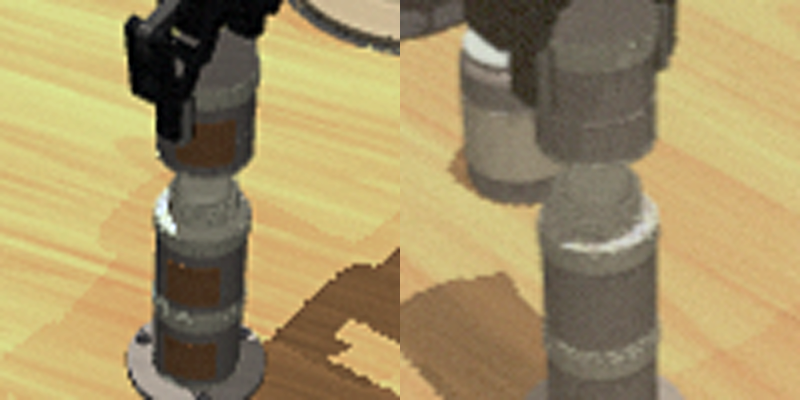

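The loose label in the scene crop spans to x=236 on a body of 158–256. The column's label spans 166–220 on 155–248. So the loose label is about 12° anticlockwise of the column's, and the axes line up in both views. I'll trim the rotation by -8° and lower.

```bash
python3 -m handwheel '0 0.05 -0.5 0 0 -4 0.4;0 0.1 -1 0 0 -8 0.4;0 0.1 -1.5 0 0 -8 0.4;0 0.1 -2 0 0 -8 0.4;0 0.1 -2.4 0 0 -8 0.4;0 0.1 -2.7 0 0 -8 0.4;0 0.1 -2.7 0 0 -8 0.4;0 0.1 -2.7 0 0 -8 0.4'
python3 -m handwheel '0 0 -0.1 0 0 0 0.4;0 0 -0.3 0 0 0 0.4;0 0 -0.5 0 0 0 0.4;0 0 -0.5 0 0 0 0.4;0 0 -0.5 0 0 0 0.4'
```

```text
time_s: 9.57
position: [0.508, 0.0163, 0.1954]
tool_rot: [[0.325, 0.946, -0.0], [0.946, -0.325, -0.0], [-0.0, -0.0, -1.0]]
ft_force: [0.2, -0.8, -2.3]
grip_width: 0.0592
gripper_force: 43.9
time_s: 9.98
position: [0.508, 0.0163, 0.1904]
tool_rot: [[0.326, 0.946, -0.0], [0.946, -0.326, -0.0], [-0.0, -0.0, -1.0]]
ft_force: [-0.7, -0.6, -1.3]
grip_width: 0.0589
gripper_force: 43.9
```

```bash
python3 -m handwheel '0 -0.1 0 0 0 0 0.4;0 -0.1 -0.1 0 0 0 0.4;0 -0.1 -0.2 0 0 0 0.4;0 -0.1 -0.3 0 0 0 0.4;0 -0.1 -0.35 0 0 0 0.4;0 -0.1 -0.35 0 0 0 0.4'
```

```text
time_s: 10.48
position: [0.508, 0.0153, 0.1875]
tool_rot: [[0.326, 0.946, 0.001], [0.946, -0.326, -0.0], [-0.0, 0.001, -1.0]]
ft_force: [-2.2, -0.1, 3.8]
grip_width: 0.059
gripper_force: 44.6
```

Contact at 16.0 mm above the shoulder, as predicted. I'll hold for 0.4 s with a small sideways trim.

```bash
python3 -m handwheel '-0.04 0 0 0 0 0 0.4;-0.04 0 0 0 0 0 0.4;-0.04 0 0 0 0 0 0.4;-0.04 0 0 0 0 0 0.4;-0.04 0 0 0 0 0 0.4'
python3 -m handwheel '0 0 0.02 0 0 7 0.4;0 0 0.05 0 0 14 0.4;0 0 0.07 0 0 21 0.4;0 0 0.09 0 0 28 0.4;0 0 0.12 0 0 35 0.4;0 0 0.12 0 0 35 0.4'
```

```text
time_s: 10.9
position: [0.508, 0.0153, 0.1875]
tool_rot: [[0.326, 0.946, 0.001], [0.946, -0.326, -0.0], [0.0, 0.001, -1.0]]
ft_force: [-0.7, 0.4, 5.9]
grip_width: 0.059
gripper_force: 44.6
time_s: 11.4
position: [0.5081, 0.0152, 0.1886]
tool_rot: [[-0.28, 0.96, 0.002], [0.96, 0.28, -0.0], [-0.001, 0.002, -1.0]]
ft_force: [1.3, 0.2, 5.5]
grip_width: 0.0595
gripper_force: 44.4
```

```bash
python3 -m handwheel '0 0 0.02 0 0 7 0.4;0 0 0.05 0 0 14 0.4;0 0 0.07 0 0 21 0.4;0 0 0.09 0 0 28 0.4;0 0 0.1 0 0 31 0.4;0 0 0.1 0 0 31 0.4;0 0 0.1 0 0 31 0.4'
```

```text
time_s: 11.98
position: [0.5081, 0.0153, 0.1895]
tool_rot: [[-0.728, 0.685, 0.002], [0.685, 0.728, -0.0], [-0.001, 0.001, -1.0]]
ft_force: [0.9, 0.2, 6.4]
grip_width: 0.0594
gripper_force: 44.4
```

```bash
python3 -m handwheel '0 0 0.02 0 0 7 0.4;0 0 0.04 0 0 14 0.4;0 0 0.06 0 0 21 0.4;0 0 0.06 0 0 28 0.4;0 0 0.06 0 0 28 0.4;0 0 0.06 0 0 28 0.4'
```

```text
time_s: 12.48
position: [0.5075, 0.0159, 0.1893]
tool_rot: [[-0.964, 0.265, -0.0], [0.265, 0.964, 0.001], [0.001, 0.001, -1.0]]
ft_force: [3.2, 3.0, -0.7]
grip_width: 0.0591
gripper_force: 44.0
```

The support force is gone, so it's past the thread start. A few more degrees, then lower.

```bash
python3 -m handwheel '0 0 0 0 0 5 0.4;0 0 -0.1 0 0 5 0.4;0 0 -0.2 0 0 5 0.4;0 0 -0.3 0 0 5 0.4;0 0 -0.35 0 0 5 0.4;0 0 -0.35 0 0 5 0.4;0 0 -0.35 0 0 5 0.4'; python3 -c "
from h import *
print(status.observe()['q'])"
```

```text
time_s: 13.07
position: [0.5081, 0.0153, 0.1868]
tool_rot: [[-0.984, 0.177, 0.002], [0.177, 0.984, -0.0], [-0.002, 0.0, -1.0]]
ft_force: [3.5, 1.8, 6.1]
grip_width: 0.0592
gripper_force: 44.7
[-1.16455592e+01  1.98428632e+01  8.52928488e+01  1.49528355e-02
  7.47623279e+01 -9.14721261e+01]
```

Dropped to 15.3 mm and resting. Now forward (clockwise): 12 mm per turn, or 1.87 mm per 56°.

```bash
python3 -m handwheel '0 0 -0.02 0 0 -7 0.4;0 0 -0.05 0 0 -14 0.4;0 0 -0.07 0 0 -21 0.4;0 0 -0.09 0 0 -28 0.4;0 0 -0.12 0 0 -35 0.4;0 0 -0.14 0 0 -42 0.4;0 0 -0.16 0 0 -49 0.4;0 0 -0.19 0 0 -56 0.4'
python3 -m handwheel '0 0 -0.02 0 0 -7 0.4;0 0 -0.05 0 0 -14 0.4;0 0 -0.07 0 0 -21 0.4;0 0 -0.09 0 0 -28 0.4;0 0 -0.12 0 0 -35 0.4;0 0 -0.14 0 0 -42 0.4;0 0 -0.16 0 0 -49 0.4;0 0 -0.19 0 0 -56 0.4'
```

```text
time_s: 13.73
position: [0.5081, 0.0155, 0.1849]
tool_rot: [[-0.399, 0.917, 0.002], [0.917, 0.399, 0.0], [-0.001, 0.002, -1.0]]
ft_force: [2.5, 3.1, 5.5]
grip_width: 0.0594
gripper_force: 44.3
time_s: 14.4
position: [0.5076, 0.015, 0.183]
tool_rot: [[0.537, 0.844, 0.0], [0.844, -0.537, -0.001], [-0.001, 0.001, -1.0]]
ft_force: [-0.9, 1.1, 7.7]
grip_width: 0.0588
gripper_force: 44.7
```

```bash
python3 -m handwheel '0 0 -0.02 0 0 -7 0.4;0 0 -0.05 0 0 -14 0.4;0 0 -0.07 0 0 -21 0.4;0 0 -0.09 0 0 -28 0.4;0 0 -0.12 0 0 -35 0.4;0 0 -0.14 0 0 -42 0.4;0 0 -0.16 0 0 -49 0.4;0 0 -0.19 0 0 -56 0.4'
python3 -m handwheel '0 0 -0.02 0 0 -7 0.4;0 0 -0.05 0 0 -14 0.4;0 0 -0.07 0 0 -21 0.4;0 0 -0.09 0 0 -28 0.4;0 0 -0.12 0 0 -35 0.4;0 0 -0.14 0 0 -42 0.4;0 0 -0.16 0 0 -49 0.4;0 0 -0.19 0 0 -56 0.4'
python3 -m handwheel '0 0 0 0 0 0 0.4'; python3 -c "
from h import *
print(status.observe()['q'],status.observe()['wrist_torque'])"
```

```text
time_s: 15.07
position: [0.5075, 0.0152, 0.1811]
tool_rot: [[1.0, 0.026, 0.0], [0.026, -1.0, -0.001], [0.0, 0.001, -1.0]]
ft_force: [-0.5, 0.9, 8.1]
grip_width: 0.059
gripper_force: 44.7
time_s: 15.73
position: [0.5075, 0.0154, 0.1793]
tool_rot: [[0.581, -0.814, 0.0], [-0.814, -0.581, -0.0], [0.0, -0.0, -1.0]]
ft_force: [0.4, 2.4, 8.8]
grip_width: 0.0593
gripper_force: 44.6
time_s: 15.82
position: [0.5076, 0.0155, 0.1792]
tool_rot: [[0.58, -0.814, 0.001], [-0.814, -0.58, 0.0], [0.0, -0.001, -1.0]]
ft_force: [1.1, 3.2, 7.5]
grip_width: 0.0593
gripper_force: 44.7
[-1.16387461e+01  2.02648285e+01  8.60171755e+01  1.37699241e-02
  7.36752334e+01  1.32890489e+02] [ 0.44028911 -0.17474449 -0.18781544]
```

7.7 mm after 224°. Next: unload, release, swing back 168° with the fingers open, and regrip.

```bash
python3 -m handwheel '0 0 0.1 0 0 0 0.4;0 0 0.15 0 0 0 0.4;0 0 0.15 0 0 0 1;0 0 0.15 0 0 0 1;0 0 0.15 0 0 0 1;0 0 0.15 0 0 0 1;0 0 0.15 0 0 0 1;0 0 0.15 0 0 0 1'
python3 -m handwheel '0 0 0 0 0 7 1;0 0 0 0 0 14 1;0 0 0 0 0 21 1;0 0 0 0 0 28 1;0 0 0 0 0 35 1;0 0 0 0 0 42 1;0 0 0 0 0 49 1;0 0 0 0 0 56 1'
python3 -m handwheel '0 0 0 0 0 7 1;0 0 0 0 0 14 1;0 0 0 0 0 21 1;0 0 0 0 0 28 1;0 0 0 0 0 35 1;0 0 0 0 0 42 1;0 0 0 0 0 49 1;0 0 0 0 0 56 1'
python3 -m handwheel '0 0 0 0 0 7 1;0 0 0 0 0 14 1;0 0 0 0 0 21 1;0 0 0 0 0 28 1;0 0 0 0 0 35 1;0 0 0 0 0 42 1;0 0 0 0 0 49 1;0 0 0 0 0 56 1'
python3 -m handwheel '0 0 0 0 0 0 1;0 0 0 0 0 0 0.4;0 0 0 0 0 0 0.4;0 0 0 0 0 0 0.4;0 0 0 0 0 0 0.4;0 0 0 0 0 0 0.4;0 0 0 0 0 0 0.4;0 0 0 0 0 0 0.4' 40
```

```text
time_s: 16.48
position: [0.5075, 0.0153, 0.1801]
tool_rot: [[0.588, -0.809, -0.0], [-0.809, -0.588, -0.0], [-0.0, 0.0, -1.0]]
ft_force: [-0.1, 0.4, 0.1]
grip_width: 0.0856
gripper_force: 0.0
time_s: 17.15
position: [0.5075, 0.0153, 0.1801]
tool_rot: [[0.999, 0.041, -0.0], [0.041, -0.999, -0.0], [-0.0, 0.0, -1.0]]
ft_force: [0.8, -0.5, 0.5]
grip_width: 0.0854
gripper_force: 0.0
time_s: 17.82
position: [0.5075, 0.0153, 0.1801]
tool_rot: [[0.525, 0.851, -0.0], [0.851, -0.525, -0.0], [-0.0, -0.0, -1.0]]
ft_force: [-0.8, 0.0, 0.1]
grip_width: 0.0853
gripper_force: 0.0
time_s: 18.48
position: [0.5075, 0.0153, 0.1801]
tool_rot: [[-0.412, 0.911, -0.0], [0.911, 0.412, -0.0], [0.0, -0.0, -1.0]]
ft_force: [-1.0, -0.0, -0.1]
grip_width: 0.0855
gripper_force: 0.0
time_s: 19.15
position: [0.5077, 0.0154, 0.1803]
tool_rot: [[-0.406, 0.914, 0.001], [0.914, 0.406, 0.0], [-0.0, 0.0, -1.0]]
ft_force: [0.2, 0.5, 4.3]
grip_width: 0.0591
gripper_force: 42.6
```

```bash
python3 -m handwheel '0 0 -0.02 0 0 -7 0.4;0 0 -0.05 0 0 -14 0.4;0 0 -0.07 0 0 -21 0.4;0 0 -0.09 0 0 -28 0.4;0 0 -0.12 0 0 -35 0.4;0 0 -0.14 0 0 -42 0.4;0 0 -0.16 0 0 -49 0.4;0 0 -0.19 0 0 -56 0.4'
python3 -m handwheel '0 0 -0.02 0 0 -7 0.4;0 0 -0.05 0 0 -14 0.4;0 0 -0.07 0 0 -21 0.4;0 0 -0.09 0 0 -28 0.4;0 0 -0.12 0 0 -35 0.4;0 0 -0.14 0 0 -42 0.4;0 0 -0.16 0 0 -49 0.4;0 0 -0.19 0 0 -56 0.4'
python3 -m handwheel '0 0 -0.02 0 0 -7 0.4;0 0 -0.05 0 0 -14 0.4;0 0 -0.07 0 0 -21 0.4;0 0 -0.09 0 0 -28 0.4;0 0 -0.11 0 0 -34 0.4;0 0 -0.11 0 0 -34 0.4;0 0 -0.11 0 0 -34 0.4;0 0 -0.11 0 0 -34 0.4'
python3 - <<'E'
from h import *
s=snap('scene','s5');p=snap('side','p5'); o=status.observe(); print(o['position'],o['qvel'],o['wrist_torque'])
def crop(d,u,v,r,k): return cv2.resize(d['color'][v-r:v+r,u-r:u+r,::-1],(k,k),interpolation=cv2.INTER_CUBIC)
cv2.imwrite('pics/c5.png',cv2.convertScaleAbs(np.hstack([crop(s,333,175,50,400),crop(p,300,200,50,400)]),alpha=1.5))
E
```

```text
time_s: 19.82
position: [0.508, 0.0154, 0.1785]
tool_rot: [[0.535, 0.845, 0.001], [0.845, -0.535, 0.0], [0.001, 0.001, -1.0]]
ft_force: [1.3, 0.7, 3.5]
grip_width: 0.0593
gripper_force: 42.5
time_s: 20.48
position: [0.508, 0.0154, 0.1766]
tool_rot: [[1.0, 0.029, 0.001], [0.029, -1.0, -0.0], [0.001, 0.0, -1.0]]
ft_force: [0.7, 0.6, 3.7]
grip_width: 0.059
gripper_force: 42.5
time_s: 21.15
position: [0.5081, 0.0154, 0.1755]
tool_rot: [[0.85, -0.528, 0.002], [-0.528, -0.85, 0.0], [0.001, -0.001, -1.0]]
ft_force: [3.4, 3.0, 4.9]
grip_width: 0.0592
gripper_force: 42.7
[0.50808034 0.01542412 0.17549441] [-0.0424158   0.01050034  0.06624296 -0.09353884  0.01958001  0.5504998 ] [ 0.55313622 -0.67522857 -0.11740719]
```

View pics/c5.png

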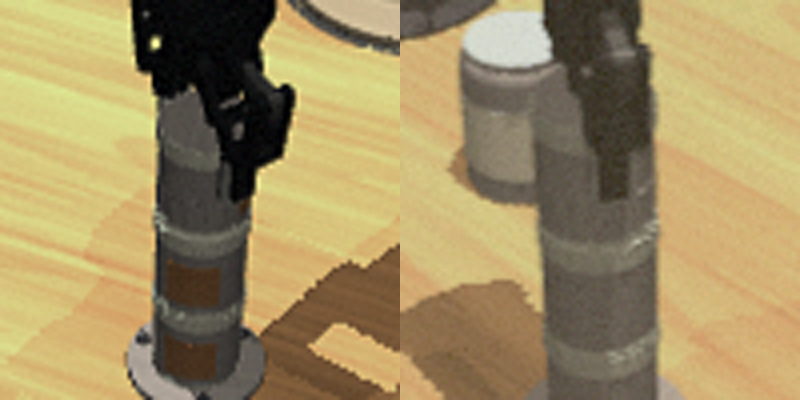

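The canister sits upright and flush in line with the column, and its label edge has come round to the right, at crop (242,205). That matches one full turn after the drop, with the underside about 3 mm above the shoulder. I'll settle it and hand in.

```bash
python3 -m handwheel '0 0 0 0 0 0 0.4;0 0 0 0 0 0 0.4;0 0 0 0 0 0 0.4;0 0 0 0 0 0 0.4' && python3 -c "
from rig import env
print(env.close_job())"
```

```text
time_s: 21.58
position: [0.5081, 0.0154, 0.1755]
tool_rot: [[0.848, -0.529, 0.002], [-0.529, -0.848, 0.0], [0.001, -0.001, -1.0]]
ft_force: [4.8, 3.1, 4.5]
grip_width: 0.0596
gripper_force: 42.7
the job is handed in; nothing more can be done
None
```

The job is handed in (no verdict was returned): the canister was aligned on the neck, turned back until it dropped off the thread start, then turned forward about one full turn with one regrip, and it is still held upright about 3 mm above the shoulder.

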